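# Lay the upstanding block down and close the parts box

### The arm

A 7-joint arm with a two-finger parallel gripper is mounted at the origin on a cart in front of the work surface, level with it; the furniture and walls round the work are solid. World frame = base frame: x ahead of the robot, y to its left, z up, the work surface at z = 0. Lengths are in m, angles in degrees, forces in N, time in s.
With the tool pointing down it reaches from about 0.425 to 0.875 m from the base axis. Payload 4.7 kg.
Tool frame: the origin (TCP) lies at the very end of the fingers, on their centre line; the grasp point (between the pads) lies 19 mm behind it (env.grip_point_offset is the distance from the TCP to the grasp point, in m); z points along the fingers, y is the line along which they close (so a half turn about z gives the same grasp; the last joint's range is limited). The gripper opens to 87 mm and grips with 3 to 60 N. Pads are 19 mm wide; open, the fingers measure 117 mm over their backs; the gripper's body (75 mm by 190 mm) begins 51 mm behind the grasp point.
Start: joints at [69.448, 18.392, -4.016, 83.108, 1.295, 78.541, -3.26], TCP at [0.237, -0.605, 0.223] pointing down, gripper open.
Joint ranges: [-163.93, 163.93], [-17.29, 119.83], [-79.2, 71.16], [3.27, 140.29], [-89.18, 269.18], [5.43, 117.66], [-154.24, 154.24]. Speed limits (degrees/s): [147.25, 147.25, 180, 180, 180, 180, 180].

### API

Orientations are given as [roll, pitch, yaw] about the fixed x, y, z axes, in that order (R = Rz(yaw) Ry(pitch) Rx(roll)).
In Python, from cell import env gives the robot as it stands.
- The arm moves only by the tool jog_arm, never from a script. Its argument "motion" is a list of rows, each an object of numbers: "x", "y", "z": the shift along the tool's x, y, z in cm; "ax", "ay", "az": the turn, a rotation vector about the tool's x, y, z in degrees. In form: [{"x": .., "y": .., "z": .., "ax": .., "ay": .., "az": ..}, ...]. A call has exactly 5 rows; each row shifts and turns the commanded pose from where the row before left it, along the tool's axes as they then stand; what a row does not reach is not made up. A row lasts 1/10 s, in which the tool goes at most 50 mm and 8.59 degrees, less where a joint would pass 70% of its speed; a pose out of reach is approached as far as the arm can. A call is refused whole if a number of a shift passes 5 or a number of a turn 8.59, either way. A call with a gripper value outside its range is refused whole. "claw" is the gripper command: -1 is shut, 1 is fully open, values between are in proportion, set as the call begins (left out, the last holds). The fingers move at their own pace and stop on an object; "squeeze" is the grip in N (left out, the last holds). Time passes only in rows, so rows that do not move let the fingers close, or fill a call up. It gives the time, the measured TCP pose, the force, the opening and the grip force at its end, in the units of the state.
- env.get_obs(): the state, without advancing time (a new reading comes with each control period).
- env.read_camera(name): name is "scene" or "top"; returns the picture (384x512x3 uint8, red, green, blue); there is no depth.
- env.camera_params(name): a dict with "fx", "fy", "cx", "cy" (pixels), "k1" (the pictures are not rectified: a ray, as slopes to the right and down, at radius r is drawn at 1 + k1 r^2 times it, then the intrinsics apply), "extrinsics" (4x4, takes a point from world to camera coordinates). Camera axes: x right, y up, looking along -z (the intrinsics and any distortion apply to the point x, -y, -z); pixel columns grow to the right and rows downward; lengths in m; the calibration is good to about 2 mm. A picture is of the moment at which its call begins. camera_params takes no time and is no camera call.
- env.sign_off(): hands the job in; it is judged then, once.
The state is a dict: "time_s": time; "qpos": joint angles; "joint_velocities": joint speeds; "effort": joint torques, N m; "tool_pos": TCP position; "tool_rot": TCP orientation; "force": force on the tool from outside, world axes, zero at the start; "wrist_torque": the same for the moment, N m; "grip_width": finger opening in m; "grasp_force": force on a finger pad.
Only numpy, scipy, OpenCV 4.12 (cv2) and the standard library are available. Lean on these libraries where they do the work, as an engineer would, in place of code of your own. Each camera call takes 0.05 s, during which the arm holds its last target. There are 200 camera calls.

### The job

The parts box cannot be closed because one pine block stands on end and pokes up above the yellow fill line. Lay that block down flat on the floor of the box, keeping the other two blocks in the box too, then put the lid on so that it sits fully home and level all round; set it down, do not drop it. Leave the other things on the bench where they are.

Things in the scene. Friction and masses are not known exactly. Their poses are not given: they have to be found in the camera images.
- parts_box: Blue open metal parts box, fixed to the bench: 184 (x) x 170 (y) mm, rim 56 mm high, walls and floor 4 mm. Origin: centre of its underside, z up. Dividers along x, 30 mm high, make three bays 52 mm wide, 176 mm long, centred at y = -55, 0, +55 mm. Yellow fill line inside, 45 mm up.
- tall_block_mid (a point): Centre of the pine block standing on end in any one bay: 38 x 38 x 90 mm, 0.06 kg, nearly square to the box, centre 49 mm and top 94 mm above the bench. It stands in the bay's -x part; pushed near its top towards the box's +x it tips and drops flat along the bay, where it just fits. Frame y is its long axis (upright now, level once flat). Flat in its bay, its centre is 23 mm up.
- flat_block_a: Pine block 38 x 90 x 38 mm lying flat in another bay, its long side along the box's x. Origin: centre of its underside, on the box floor, 4 mm above the bench.
- flat_block_b: Small pine block 45 x 70 x 19 mm lying flat in the third bay, its long side along the box's x. Origin: centre of its underside, on the box floor, 4 mm above the bench.
- lid_grip (a point): Point in the bar grip of the loose lid: on the lid's centre, 34 mm above the underside of its seal ring, 22 mm above its sheet, 12 mm below the grip's top. The orange grip is 76 mm long (x), 16 mm wide (y). z up. Lid seated: this point is over the box's centre, 82 mm above the bench, lid x along box x (a half turn is the same).
- lid: The lid, lying right side up on the bench: blue sheet 184 (x) x 170 (y) x 4 mm, below it a black round-edged seal ring 8 mm deep, 171 x 157 mm outside, that enters the box with 2.5 mm play all round; the sheet then rests on the rim. About 0.22 kg. Origin: centre of the seal ring's underside; axes as lid_grip.
- masking_tape: Bystander: roll of cream masking tape, 103 mm across, 25 mm high, lying flat beyond the work. Origin: centre of underside.
- screw_jar: Bystander: glass jar of screws, 76 mm across, 98 mm high, just beyond the work (another jar stands farther off, at the left). Origin: centre of underside.
- pliers: Bystander: blue-handled pliers, 66 x 176 x 16 mm, lying to the left. Origin: centre of underside.
- packing_tape: Bystander: roll of tan packing tape, 94 mm across, 48 mm high, lying flat to the right. Origin: centre of underside.
Mind the look-alikes: they are no part of the job. Leave any pink look-alike of the part that bears tall_block_mid alone.

How it is judged:
By the outcome, as a careful person would: the job done as asked, in the order asked, and still so for the second after the job is handed in, with the robot touching nothing.
It also fails if it takes over 59 s, if anything falls off the work surface, if the arm or the gripper's body presses on something with over 40 N, if the wrist force passes 120 N, or if a joint passes its speed limit or range.

## Working session

There is one attempt and no reset: what is moved stays moved. The work goes in short steps, Python scripts to look and compute and a tool call to move; the robot and the scene stay as the last step left them, time stands still between calls to the robot, and variables do not carry over. Pictures are saved under pics/ and viewed, at most 10 in all, crops included, and the job is handed in when it is done.

Besides the shell and the picture viewer there is one more tool, called after "Emit:" as name([rows], argument=value, ...), one row to a line, values as JSON. jog_arm: Moves the arm, as the interface text tells. Its arguments: {"type":"object","properties":{"motion":{"type":"array"},"claw":{"type":"number"},"squeeze":{"type":"number"}},"required":["motion"]}

```bash
mkdir -p pics; ls
python3 - <<'E'
from cell import env
import cv2
for n in("scene","top"):
    im=env.read_camera(n); cv2.imwrite(f"pics/{n}0.png",im[...,::-1])
    p=env.camera_params(n); print(n,p)
print(env.get_obs())
E
```

```text
pics
scene {'fx': 418.40192977856145, 'fy': 418.40192977856145, 'cx': 255.2772109669092, 'cy': 180.93896604280243, 'k1': -0.042077931147868376, 'extrinsics': array([[-8.96370332e-01, -4.43304909e-01, -9.93291506e-04,
         5.03073587e-01],
       [ 2.69143992e-01, -5.45991582e-01,  7.93381815e-01,
        -2.19054563e-01],
       [-3.52252382e-01,  7.10896582e-01,  6.08723508e-01,
        -1.08600032e+00],
       [ 0.00000000e+00,  0.00000000e+00,  0.00000000e+00,
         1.00000000e+00]])}
top {'fx': 348.0211993640699, 'fy': 348.0211993640699, 'cx': 260.0612512338401, 'cy': 192.430701774407, 'k1': -0.09196240759401295, 'extrinsics': array([[-0.02574577, -0.99935833, -0.0249015 ,  0.01076305],
       [ 0.99323975, -0.02839274,  0.11255514, -0.58618596],
       [-0.11318993, -0.02183534,  0.99333341, -1.03260091],
       [ 0.        ,  0.        ,  0.        ,  1.        ]])}
{'time_s': 0.1, 'qpos': array([69.4484507 , 18.4353382 , -4.01517617, 83.16619203,  1.29641951,
       78.54135876, -3.25869281]), 'joint_velocities': array([-0.02720408, -0.09443622,  0.03256844, -0.27861387, -0.0286514 ,
       -0.0510385 , -0.02099265]), 'effort': array([ 6.46002609e-04, -4.92569268e+01, -4.05090423e-01, -3.13400209e+01,
       -6.41427655e-02,  3.94986849e-02,  8.60575278e-05]), 'tool_pos': array([ 0.236507  , -0.6049258 ,  0.22157996]), 'tool_rot': array([-1.79902418e+02,  6.89120471e-03,  2.13623649e+01]), 'force': array([-0.11780653, -0.64994565, -0.14870571]), 'wrist_torque': array([-0.00429797,  0.03809948,  0.03668391]), 'grasp_force': 0.0, 'grip_width': 0.08708462850914633}
```

View pics/scene0.png

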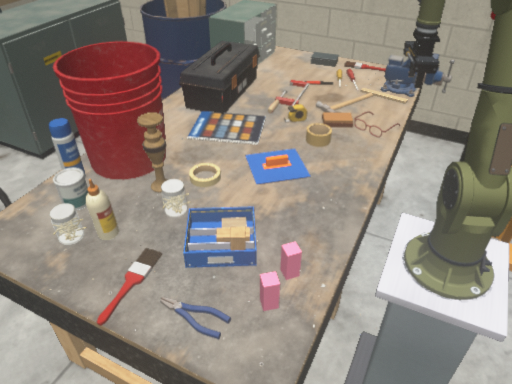

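View pics/top0.png

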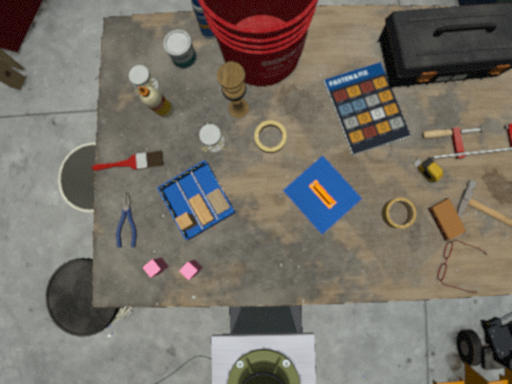

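The scene view shows the box (about 220,237), the lid (277,165) and two pink look-alike blocks (290,260 and 270,290). In the top view the box is at (197,200), the lid at (322,194), and wooden blocks are at (184,221), (201,208) and (215,202).

```bash
cat > h.py <<'E'
import numpy as np, cv2
from cell import env
def cam(n):
    p=env.camera_params(n);E=np.array(p["extrinsics"]);return p,E[:3,:3],E[:3,3]
def ray(n,uv):
    p,R,t=cam(n);K=np.array([[p['fx'],0,p['cx']],[0,p['fy'],p['cy']],[0,0,1]])
    u=cv2.undistortPoints(np.array(uv,float).reshape(-1,1,2),K,np.array([p['k1'],0,0,0.])).reshape(-1,2)
    return -R.T@t,np.c_[u[:,0],-u[:,1],-np.ones(len(u))]@R
def onplane(n,uv,z):
    o,d=ray(n,uv);return (o+d*((z-o[2])/d[:,2])[:,None])[:,:2]
def project(n,P):
    p,R,t=cam(n);c=np.atleast_2d(P)@R.T+t;s=np.c_[c[:,0],-c[:,1]]/-c[:,2:]
    s=s*(1+p['k1']*(s**2).sum(1))[:,None];return s*p['fx']+[p['cx'],p['cy']]
def rect(n,mask,z):
    cs,_=cv2.findContours(mask,cv2.RETR_EXTERNAL,cv2.CHAIN_APPROX_NONE)
    c=max(cs,key=cv2.contourArea).reshape(-1,2)
    return cv2.minAreaRect((onplane(n,c,z)*1000).astype(np.float32))
E
cat > m.py <<'E'
from h import *
im=cv2.imread('pics/top0.png');hsv=cv2.cvtColor(im,cv2.COLOR_BGR2HSV)
def win(m,a,b,c,d):
    o=np.zeros_like(m);o[b:d,a:c]=m[b:d,a:c];return o
blue=cv2.inRange(hsv,(95,110,50),(125,255,255))
k=np.ones((3,3),np.uint8)
print('lid',rect('top',cv2.morphologyEx(win(blue,275,145,370,240),cv2.MORPH_CLOSE,k),.012))
print('box',rect('top',cv2.morphologyEx(win(blue,150,150,245,245),cv2.MORPH_CLOSE,k),.056))
org=cv2.inRange(hsv,(5,170,150),(20,255,255))
print('grip',rect('top',win(org,275,145,370,240),.046))
s=cv2.resize(im[140:250,145:255],None,fx=5,fy=5,interpolation=cv2.INTER_CUBIC)
cv2.imwrite('pics/c1.png',s)
im=cv2.imread('pics/scene0.png')
cv2.imwrite('pics/c2.png',cv2.resize(im[195:280,170:270],None,fx=6,fy=6,interpolation=cv2.INTER_CUBIC))
E
python3 m.py
```

```text
lid ((578.1797485351562, -197.10121154785156), (182.80751037597656, 168.4439697265625), 39.54544448852539)
box ((568.4205932617188, 190.9292449951172), (186.38815307617188, 170.84677124023438), 28.875146865844727)
grip ((575.1399536132812, -192.713134765625), (88.41016387939453, 24.759319305419922), 39.73759460449219)
```

View pics/c1.png

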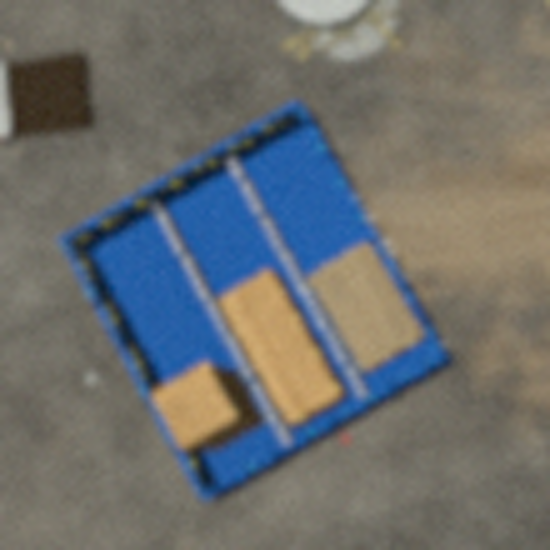

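View pics/c2.png

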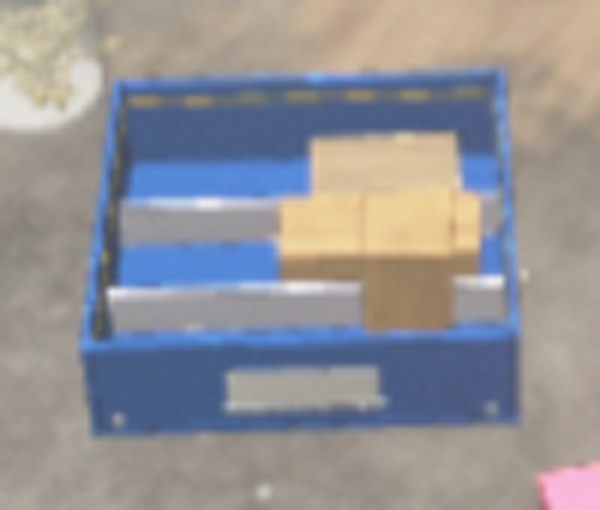

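```bash
cat > m2.py <<'E'
from h import *
T=(np.array([(300,103),(65,238),(208,497),(447,360)])+.5)/5-.5+[145,140]
S=(np.array([(115,82),(82,348),(520,333),(503,72)])+.5)/6-.5+[170,195]
a=onplane('top',T,.056)*1e3;print('top',a.round(0).tolist(),a.mean(0))
b=onplane('scene',S,.056)*1e3;print('scene',b.round(0).tolist(),b.mean(0))
for q in(a,b):
    for i in range(4):
        d=q[(i+1)%4]-q[i];print(np.hypot(*d).round(1),np.degrees(np.arctan2(d[1],d[0])).round(1),end='; ')
    print()
im=cv2.imread('pics/scene0.png');hsv=cv2.cvtColor(im,cv2.COLOR_BGR2HSV)
def win(m,a,b,c,d):
    o=np.zeros_like(m);o[b:d,a:c]=m[b:d,a:c];return o
blue=cv2.inRange(hsv,(95,110,50),(125,255,255));k=np.ones((5,5),np.uint8)
print('lid',rect('scene',cv2.morphologyEx(win(blue,235,140,320,195),cv2.MORPH_CLOSE,k),.012))
org=cv2.inRange(hsv,(3,150,120),(20,255,255))
print('grip',rect('scene',win(org,235,140,320,195),.046))
for n in('top','scene'): print(-cam(n)[1].T@cam(n)[2])
# tall block top, z=.094
c=(np.array([(206,360),(152,400),(185,450),(240,410)])+.5)/5-.5+[145,140]
q=onplane('top',c,.094)*1e3;print('block',q.round(0).tolist(),q.mean(0))
E
python3 m2.py
```

```text
top [[687.0, 161.0], [609.0, 306.0], [450.0, 218.0], [528.0, 74.0]] [568.62345486 189.82261524]
scene [[691.0, 162.0], [610.0, 310.0], [449.0, 221.0], [530.0, 75.0]] [569.9039872  191.73632959]
165.3 118.5; 181.3 -151.0; 164.5 -61.6; 181.5 28.8; 
168.6 118.8; 183.3 -151.0; 167.1 -61.0; 182.7 28.5; 
lid ((578.0076904296875, -197.0873565673828), (180.41168212890625, 168.67037963867188), 39.479461669921875)
grip ((571.1447143554688, -171.78822326660156), (83.36531066894531, 56.812835693359375), 38.29214859008789)
[ 0.46562026 -0.02843447  1.09196324]
[0.12735126 0.87544696 0.83536753]
block [[530.0, 210.0], [507.0, 242.0], [478.0, 223.0], [500.0, 190.0]] [503.74290204 216.22837361]
```

```bash
cat >> h.py <<'E'
BOX=np.array([.5692,.1908]);BY=28.8
LID=np.array([.5781,-.1971]);LY=39.5
def boxpt(x,y):
    c,s=np.cos(np.radians(BY)),np.sin(np.radians(BY));return BOX+np.array([c*x-s*y,s*x+c*y])/1e3
from scipy.spatial.transform import Rotation as Ro
def go(p,yaw,frm=None,q=None):
    """tool-frame shift (cm) then turn (deg) from pose frm to p, tool down with yaw"""
    o=env.get_obs();f=o['tool_pos'] if frm is None else np.array(frm)
    R=Ro.from_euler('xyz',o['tool_rot'] if q is None else [180,0,q],degrees=True)
    d=R.inv().apply(np.array(p)-f)*100
    w=(R.inv()*Ro.from_euler('xyz',[180,0,yaw],degrees=True)).as_rotvec(degrees=True)
    print('shift',d.round(2),'turn',w.round(2))
E
python3 - <<'E'
from h import *
print('pink',onplane('top',[(153,267),(190,270)],.09),onplane('scene',[(290,248),(270,278)],.09))
p=boxpt(-84,54);print(p)
go([.55,-.2,.22],28.8); go([*p,.16],28.8,[.55,-.2,.22],28.8);
E
```

```text
pink [[0.37190838 0.30842779]
 [0.36197507 0.20003054]] [[0.36485393 0.20707045]
 [0.36983384 0.31205231]]
[0.46957554 0.19765325]
shift [ 43.95 -26.29   0.2 ] turn [-0.1   0.   -7.44]
shift [ 12.11 -38.72   6.  ] turn [0. 0. 0.]
```

Emit:
jog_arm([
  {"x": 4.2, "y": -2.5, "z": 0, "ax": 0, "ay": 0, "az": -1.5},
  {"x": 4.2, "y": -2.5, "z": 0, "ax": 0, "ay": 0, "az": -1.5},
  {"x": 4.2, "y": -2.5, "z": 0, "ax": 0, "ay": 0, "az": -1.5},
  {"x": 4.2, "y": -2.5, "z": 0, "ax": 0, "ay": 0, "az": -1.5},
  {"x": 4.2, "y": -2.5, "z": 0, "ax": 0, "ay": 0, "az": -1.5},
], claw=-1, squeeze=20)

```text
time_s: 0.6
tool_pos: [0.3771, -0.403, 0.2222]
tool_rot: [-180.0, 0.0, 28.9]
force: [1.7, -0.3, -0.9]
grip_width: 0.0545
grasp_force: 0.0
```

Emit:
jog_arm([
  {"x": 3.0, "y": -3.5, "z": 0, "ax": 0, "ay": 0, "az": 0},
  {"x": 3.0, "y": -3.5, "z": 0, "ax": 0, "ay": 0, "az": 0},
  {"x": 3.0, "y": -3.5, "z": 0, "ax": 0, "ay": 0, "az": 0},
  {"x": 3.0, "y": -3.5, "z": 0, "ax": 0, "ay": 0, "az": 0},
  {"x": 3.0, "y": -3.5, "z": 0, "ax": 0, "ay": 0, "az": 0},
])

```text
time_s: 1.1
tool_pos: [0.4231, -0.1774, 0.2223]
tool_rot: [180.0, 0.0, 28.9]
force: [-0.1, -0.5, -0.4]
grip_width: 0.0149
grasp_force: 0.0
```

Emit:
jog_arm([
  {"x": 2.2, "y": -4, "z": 0, "ax": 0, "ay": 0, "az": 0},
  {"x": 2.2, "y": -4, "z": 0, "ax": 0, "ay": 0, "az": 0},
  {"x": 2, "y": -4, "z": 0, "ax": 0, "ay": 0, "az": 0},
  {"x": 0, "y": 0, "z": 0, "ax": 0, "ay": 0, "az": 0},
  {"x": 0, "y": 0, "z": 0, "ax": 0, "ay": 0, "az": 0},
])

```text
time_s: 1.6
tool_pos: [0.4212, -0.0429, 0.2225]
tool_rot: [179.9, 0.0, 29.0]
force: [-0.5, -1.2, -0.7]
grip_width: 0.0004
grasp_force: 0.0
```

Run:
```python
from h import *
p=boxpt(-84,54);o=env.get_obs();print(o['tool_pos'],o['tool_rot'])
go([*p,.16],28.8)
```

```text
[ 0.42118305 -0.04290929  0.22247146] [1.79934369e+02 4.23162502e-02 2.89976114e+01]
shift [ 15.9  -18.7    6.21] turn [0.07 0.04 0.2 ]
```

Emit:
jog_arm([
  {"x": 2.65, "y": -3.1, "z": 1, "ax": 0, "ay": 0, "az": 0},
  {"x": 2.65, "y": -3.1, "z": 1, "ax": 0, "ay": 0, "az": 0},
  {"x": 2.65, "y": -3.1, "z": 1, "ax": 0, "ay": 0, "az": 0},
  {"x": 2.65, "y": -3.1, "z": 1, "ax": 0, "ay": 0, "az": 0},
  {"x": 2.65, "y": -3.1, "z": 1, "ax": 0, "ay": 0, "az": 0},
])

```text
time_s: 2.1
tool_pos: [0.4636, 0.1556, 0.172]
tool_rot: [180.0, 0.0, 28.6]
force: [0.9, -0.9, -0.0]
grip_width: 0.0006
grasp_force: 0.0
```

Emit:
jog_arm([
  {"x": 2.65, "y": -3.1, "z": 1, "ax": 0, "ay": 0, "az": 0},
  {"x": 0, "y": 0, "z": 0, "ax": 0, "ay": 0, "az": 0},
  {"x": 0, "y": 0, "z": 0, "ax": 0, "ay": 0, "az": 0},
  {"x": 0, "y": 0, "z": 0, "ax": 0, "ay": 0, "az": 0},
  {"x": 0, "y": 0, "z": 0, "ax": 0, "ay": 0, "az": 0},
])

```text
time_s: 2.6
tool_pos: [0.4715, 0.1941, 0.1626]
tool_rot: [179.9, 0.0, 28.7]
force: [1.1, -0.2, 0.1]
grip_width: 0.0003
grasp_force: 0.0
```

Run:
```python
from h import *
p=boxpt(-84,54);o=env.get_obs();print(o['tool_pos'],o['tool_rot'])
go([*p,.078],28.8)
im=env.read_camera('scene')[...,::-1]
cv2.imwrite('pics/s1.png',cv2.resize(im[140:280,150:310],None,fx=4,fy=4,interpolation=cv2.INTER_CUBIC))
```

```text
[0.47154453 0.19410046 0.16264547] [1.79921432e+02 6.14170734e-03 2.86610809e+01]
shift [-0.   -0.42  8.46] turn [ 0.08  0.01 -0.14]
```

View pics/s1.png

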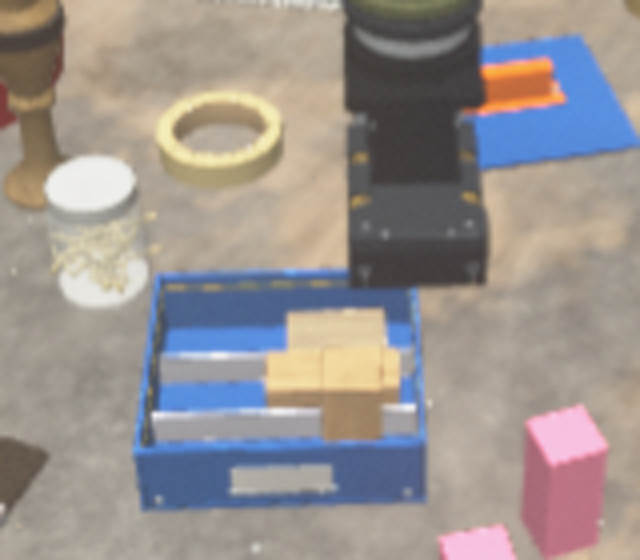

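The gripper body (415,200 in the crop) hides the fingers; the block still stands at (350,395), with the gripper behind it on its right side. I'll descend.

Emit:
jog_arm([
  {"x": -0.1, "y": -0.4, "z": 2, "ax": 0, "ay": 0, "az": 0},
  {"x": 0, "y": 0, "z": 2, "ax": 0, "ay": 0, "az": 0},
  {"x": 0, "y": 0, "z": 2.2, "ax": 0, "ay": 0, "az": 0},
  {"x": 0, "y": 0, "z": 2.2, "ax": 0, "ay": 0, "az": 0},
  {"x": 0, "y": 0, "z": 0, "ax": 0, "ay": 0, "az": 0},
])

```text
time_s: 3.15
tool_pos: [0.4663, 0.1972, 0.0763]
tool_rot: [-180.0, 0.3, 28.8]
force: [-0.2, -0.0, 0.2]
grip_width: 0.0005
grasp_force: 0.0
```

Emit:
jog_arm([
  {"x": 0.5, "y": 0, "z": 0, "ax": 0, "ay": 0, "az": 0},
  {"x": 0.5, "y": 0, "z": 0, "ax": 0, "ay": 0, "az": 0},
  {"x": 0.5, "y": 0, "z": 0, "ax": 0, "ay": 0, "az": 0},
  {"x": 0.5, "y": 0, "z": 0, "ax": 0, "ay": 0, "az": 0},
  {"x": 0.5, "y": 0, "z": 0, "ax": 0, "ay": 0, "az": 0},
])

```text
time_s: 3.65
tool_pos: [0.4908, 0.2117, 0.079]
tool_rot: [180.0, -0.0, 28.9]
force: [-0.3, -0.4, -0.2]
grip_width: 0.0005
grasp_force: 0.1
```

Emit:
jog_arm([
  {"x": 0.6, "y": 0, "z": 0, "ax": 0, "ay": 0, "az": 0},
  {"x": 0.6, "y": 0, "z": 0, "ax": 0, "ay": 0, "az": 0},
  {"x": 0.6, "y": 0, "z": 0, "ax": 0, "ay": 0, "az": 0},
  {"x": 0.6, "y": 0, "z": 0, "ax": 0, "ay": 0, "az": 0},
  {"x": 0.6, "y": 0, "z": 0, "ax": 0, "ay": 0, "az": 0},
])

```text
time_s: 4.15
tool_pos: [0.5167, 0.2261, 0.0784]
tool_rot: [-180.0, 0.0, 28.9]
force: [-0.9, 0.0, 0.6]
grip_width: 0.0004
grasp_force: 0.0
```

Run:
```python
from h import *
o=env.get_obs();print(o['tool_pos'],o['tool_rot'],o['force'])
im=env.read_camera('scene')[...,::-1]
cv2.imwrite('pics/s2.png',cv2.resize(im[140:280,150:310],None,fx=4,fy=4,interpolation=cv2.INTER_CUBIC))
```

```text
[0.51667642 0.22609777 0.07843205] [-1.79997972e+02  6.95535516e-03  2.88621099e+01] [-0.89404171  0.01479179  0.59720132]
```

View pics/s2.png

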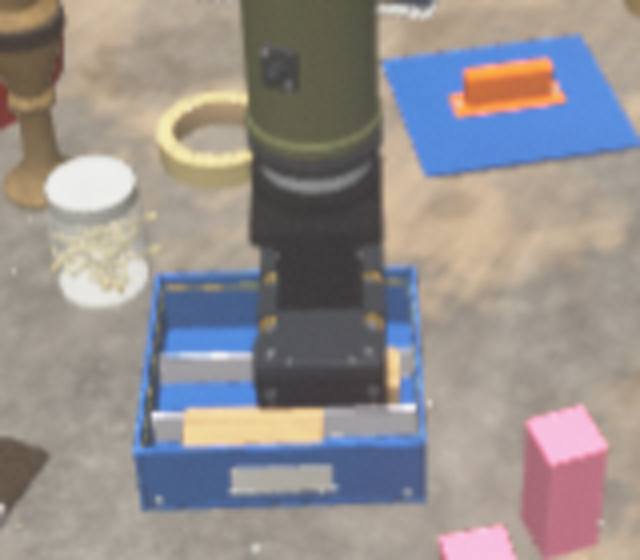

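The block now lies flat in its bay, at (185–325, 425) in the crop. Next I'll lift and go to the lid.

Run:
```python
from h import *
go([*LID,.20],39.5)
```

```text
shift [-15.12  40.03 -12.18] turn [ -0.02  -0.06 -10.65]
```

Emit:
jog_arm([
  {"x": 0, "y": 0, "z": -3, "ax": 0, "ay": 0, "az": 0},
  {"x": 0, "y": 0, "z": -4, "ax": 0, "ay": 0, "az": 0},
  {"x": 0, "y": 0, "z": -4, "ax": 0, "ay": 0, "az": 0},
  {"x": 0, "y": 0, "z": 0, "ax": 0, "ay": 0, "az": 0},
  {"x": 0, "y": 0, "z": 0, "ax": 0, "ay": 0, "az": 0},
])

```text
time_s: 4.7
tool_pos: [0.5168, 0.226, 0.1894]
tool_rot: [179.9, -0.1, 28.9]
force: [0.6, -0.4, -0.8]
grip_width: 0.0005
grasp_force: 0.0
```

Run:
```python
from h import *
go([*LID,.16],28.8)
```

```text
shift [-15.06  40.02   2.96] turn [ 0.06 -0.11  0.05]
```

Emit:
jog_arm([
  {"x": -1.5, "y": 4, "z": 0.3, "ax": 0, "ay": 0, "az": 0},
  {"x": -1.5, "y": 4, "z": 0.3, "ax": 0, "ay": 0, "az": 0},
  {"x": -1.5, "y": 4, "z": 0.3, "ax": 0, "ay": 0, "az": 0},
  {"x": -1.5, "y": 4, "z": 0.3, "ax": 0, "ay": 0, "az": 0},
  {"x": -1.5, "y": 4, "z": 0.3, "ax": 0, "ay": 0, "az": 0},
], claw=1)

```text
time_s: 5.2
tool_pos: [0.546, 0.0125, 0.1717]
tool_rot: [-179.9, 0.1, 28.9]
force: [0.9, -0.1, -0.2]
grip_width: 0.0327
grasp_force: 0.0
```

Emit:
jog_arm([
  {"x": -1.5, "y": 4, "z": 0.3, "ax": 0, "ay": 0, "az": 0},
  {"x": -1.5, "y": 4, "z": 0.3, "ax": 0, "ay": 0, "az": 0},
  {"x": -1.5, "y": 4, "z": 0.3, "ax": 0, "ay": 0, "az": 0},
  {"x": -1.5, "y": 4, "z": 0.3, "ax": 0, "ay": 0, "az": 0},
  {"x": -1.5, "y": 4, "z": 0.3, "ax": 0, "ay": 0, "az": 0},
])

```text
time_s: 5.7
tool_pos: [0.5768, -0.1985, 0.1564]
tool_rot: [-179.9, 0.1, 28.9]
force: [0.5, -0.1, 0.2]
grip_width: 0.0728
grasp_force: 0.0
```

Emit:
jog_arm([
  {"x": 0, "y": 0, "z": 0, "ax": 0, "ay": 0, "az": -5.3},
  {"x": 0, "y": 0, "z": 0, "ax": 0, "ay": 0, "az": -5.3},
  {"x": 0, "y": 0, "z": 0, "ax": 0, "ay": 0, "az": 0},
  {"x": 0, "y": 0, "z": 0, "ax": 0, "ay": 0, "az": 0},
  {"x": 0, "y": 0, "z": 0, "ax": 0, "ay": 0, "az": 0},
])

```text
time_s: 6.2
tool_pos: [0.5776, -0.1964, 0.1579]
tool_rot: [-180.0, 0.0, 39.4]
force: [-0.4, 0.9, 0.0]
grip_width: 0.0871
grasp_force: 0.0
```

Run:
```python
from h import *
go([*LID,.016],39.5)
```

```text
shift [1.000e-02 9.000e-02 1.419e+01] turn [-0.05  0.04 -0.09]
```

Emit:
jog_arm([
  {"x": 0, "y": 0.1, "z": 3, "ax": 0, "ay": 0, "az": 0},
  {"x": 0, "y": 0, "z": 3, "ax": 0, "ay": 0, "az": 0},
  {"x": 0, "y": 0, "z": 3, "ax": 0, "ay": 0, "az": 0},
  {"x": 0, "y": 0, "z": 2, "ax": 0, "ay": 0, "az": 0},
  {"x": 0, "y": 0, "z": 0, "ax": 0, "ay": 0, "az": 0},
])

```text
time_s: 6.7
tool_pos: [0.5759, -0.1968, 0.0453]
tool_rot: [-179.7, 0.2, 39.4]
force: [-0.2, 0.1, -0.5]
grip_width: 0.0871
grasp_force: 0.0
```

Emit:
jog_arm([
  {"x": 0, "y": 0, "z": 1, "ax": 0, "ay": 0, "az": 0},
  {"x": 0, "y": 0, "z": 1, "ax": 0, "ay": 0, "az": 0},
  {"x": 0, "y": 0, "z": 0.7, "ax": 0, "ay": 0, "az": 0},
  {"x": 0, "y": 0, "z": 0.3, "ax": 0, "ay": 0, "az": 0},
  {"x": 0, "y": 0, "z": 0, "ax": 0, "ay": 0, "az": 0},
])

```text
time_s: 7.2
tool_pos: [0.5784, -0.1977, 0.0183]
tool_rot: [-180.0, 0.0, 39.5]
force: [-0.2, 0.3, 0.5]
grip_width: 0.0868
grasp_force: 0.0
```

Run:
```python
from h import *
go([*LID,.016],39.5);print(env.get_obs()['force'],env.get_obs()['tool_pos'])
```

```text
shift [ 0.01 -0.06  0.23] turn [-0.02  0.02 -0.04]
[-0.22740376  0.28020617  0.46998981] [ 0.57841099 -0.19766373  0.01827994]
```

Position is good; close on the grip and then lift.

Emit:
jog_arm([
  {"x": 0, "y": 0, "z": 0.1, "ax": 0, "ay": 0, "az": 0},
  {"x": 0, "y": 0, "z": 0, "ax": 0, "ay": 0, "az": 0},
  {"x": 0, "y": 0, "z": 0, "ax": 0, "ay": 0, "az": 0},
  {"x": 0, "y": 0, "z": 0, "ax": 0, "ay": 0, "az": 0},
  {"x": 0, "y": 0, "z": 0, "ax": 0, "ay": 0, "az": 0},
], claw=-1, squeeze=30)

```text
time_s: 7.7
tool_pos: [0.5787, -0.1977, 0.0177]
tool_rot: [180.0, -0.0, 39.5]
force: [-0.2, -0.6, 0.4]
grip_width: 0.0548
grasp_force: 0.0
```

Emit:
jog_arm([
  {"x": 0, "y": 0, "z": 0, "ax": 0, "ay": 0, "az": 0},
  {"x": 0, "y": 0, "z": 0, "ax": 0, "ay": 0, "az": 0},
  {"x": 0, "y": 0, "z": 0, "ax": 0, "ay": 0, "az": 0},
  {"x": 0, "y": 0, "z": 0, "ax": 0, "ay": 0, "az": 0},
  {"x": 0, "y": 0, "z": 0, "ax": 0, "ay": 0, "az": 0},
])

```text
time_s: 8.2
tool_pos: [0.5787, -0.1978, 0.0176]
tool_rot: [180.0, -0.0, 39.5]
force: [0.5, 0.3, -1.2]
grip_width: 0.0157
grasp_force: 30.0
```

Emit:
jog_arm([
  {"x": 0, "y": 0, "z": 0, "ax": 0, "ay": 0, "az": 0},
  {"x": 0, "y": 0, "z": 0, "ax": 0, "ay": 0, "az": 0},
  {"x": 0, "y": 0, "z": 0, "ax": 0, "ay": 0, "az": 0},
  {"x": 0, "y": 0, "z": 0, "ax": 0, "ay": 0, "az": 0},
  {"x": 0, "y": 0, "z": 0, "ax": 0, "ay": 0, "az": 0},
])

```text
time_s: 8.7
tool_pos: [0.5787, -0.1978, 0.0176]
tool_rot: [180.0, 0.0, 39.5]
force: [1.3, -0.6, -0.4]
grip_width: 0.0159
grasp_force: 30.0
```

Emit:
jog_arm([
  {"x": 0, "y": 0, "z": -0.5, "ax": 0, "ay": 0, "az": 0},
  {"x": 0, "y": 0, "z": -1.5, "ax": 0, "ay": 0, "az": 0},
  {"x": 0, "y": 0, "z": -3, "ax": 0, "ay": 0, "az": 0},
  {"x": 0, "y": 0, "z": -3, "ax": 0, "ay": 0, "az": 0},
  {"x": 0, "y": 0, "z": -3, "ax": 0, "ay": 0, "az": 0},
])

```text
time_s: 9.2
tool_pos: [0.5785, -0.1972, 0.1297]
tool_rot: [180.0, -0.0, 39.5]
force: [1.0, -0.3, -2.2]
grip_width: 0.0156
grasp_force: 30.0
```

Emit:
jog_arm([
  {"x": 0, "y": 0, "z": -2, "ax": 0, "ay": 0, "az": 3},
  {"x": 0, "y": 0, "z": 0, "ax": 0, "ay": 0, "az": 4},
  {"x": 0, "y": 0, "z": 0, "ax": 0, "ay": 0, "az": 3.7},
  {"x": 0, "y": 0, "z": 0, "ax": 0, "ay": 0, "az": 0},
  {"x": 0, "y": 0, "z": 0, "ax": 0, "ay": 0, "az": 0},
])

```text
time_s: 9.7
tool_pos: [0.5785, -0.1974, 0.1481]
tool_rot: [180.0, -0.0, 28.9]
force: [0.2, -0.8, -1.7]
grip_width: 0.0156
grasp_force: 30.0
```

Run:
```python
from h import *
go([*BOX,.14],28.8);o=env.get_obs();print(o['force'],o['tool_pos'],o['grip_width'],o['wrist_torque'])
```

```text
shift [ 17.92 -34.45   0.8 ] turn [ 0.02 -0.01  0.06]
[ 0.22786829 -0.76912412 -1.68886988] [ 0.57854825 -0.19743583  0.14813681] 0.015649359133234154 [-0.01854103 -0.0451818   0.05193292]
```

Emit:
jog_arm([
  {"x": 1, "y": -1.9, "z": 0, "ax": 0, "ay": 0, "az": 0},
  {"x": 2, "y": -3.8, "z": 0, "ax": 0, "ay": 0, "az": 0},
  {"x": 2.1, "y": -4, "z": 0, "ax": 0, "ay": 0, "az": 0},
  {"x": 2.1, "y": -4, "z": 0, "ax": 0, "ay": 0, "az": 0},
  {"x": 2.1, "y": -4, "z": 0, "ax": 0, "ay": 0, "az": 0},
])

```text
time_s: 10.2
tool_pos: [0.5746, 0.004, 0.1478]
tool_rot: [180.0, -0.0, 28.8]
force: [1.9, -0.1, -1.4]
grip_width: 0.0156
grasp_force: 30.0
```

Emit:
jog_arm([
  {"x": 2.1, "y": -4, "z": 0, "ax": 0, "ay": 0, "az": 0},
  {"x": 2.1, "y": -4, "z": 0, "ax": 0, "ay": 0, "az": 0},
  {"x": 2.1, "y": -4, "z": 0, "ax": 0, "ay": 0, "az": 0},
  {"x": 1.6, "y": -3.2, "z": 0, "ax": 0, "ay": 0, "az": 0},
  {"x": 0.7, "y": -1.6, "z": 0, "ax": 0, "ay": 0, "az": 0},
])

```text
time_s: 10.7
tool_pos: [0.5681, 0.1962, 0.148]
tool_rot: [-179.9, -0.1, 29.2]
force: [-0.3, -0.3, -2.1]
grip_width: 0.0157
grasp_force: 30.0
```

Emit:
jog_arm([
  {"x": 0, "y": 0, "z": 0, "ax": 0, "ay": 0, "az": 0},
  {"x": 0, "y": 0, "z": 0, "ax": 0, "ay": 0, "az": 0},
  {"x": 0, "y": 0, "z": 0, "ax": 0, "ay": 0, "az": 0},
  {"x": 0, "y": 0, "z": 0, "ax": 0, "ay": 0, "az": 0},
  {"x": 0, "y": 0, "z": 0, "ax": 0, "ay": 0, "az": 0},
])

```text
time_s: 11.2
tool_pos: [0.5698, 0.1895, 0.1475]
tool_rot: [180.0, 0.0, 28.6]
force: [-0.5, -0.1, -1.5]
grip_width: 0.0157
grasp_force: 30.0
```

Run:
```python
from h import *
go([*BOX,.085],28.8);o=env.get_obs();print(o['force'],o['tool_pos'],o['tool_rot'])
```

```text
shift [ 0.01 -0.15  6.25] turn [ 0.03  0.02 -0.15]
[-0.53566985 -0.10670155 -1.50085479] [0.5698493  0.18953239 0.14747533] [1.79972808e+02 1.77307625e-02 2.86495446e+01]
```

Emit:
jog_arm([
  {"x": 0, "y": -0.15, "z": 1, "ax": 0, "ay": 0, "az": -0.15},
  {"x": 0, "y": 0, "z": 2, "ax": 0, "ay": 0, "az": 0},
  {"x": 0, "y": 0, "z": 2, "ax": 0, "ay": 0, "az": 0},
  {"x": 0, "y": 0, "z": 1.5, "ax": 0, "ay": 0, "az": 0},
  {"x": 0, "y": 0, "z": 0.2, "ax": 0, "ay": 0, "az": 0},
])

```text
time_s: 11.7
tool_pos: [0.5671, 0.1914, 0.0779]
tool_rot: [-179.9, 0.2, 28.9]
force: [-0.2, 0.1, -2.0]
grip_width: 0.016
grasp_force: 30.0
```

Emit:
jog_arm([
  {"x": 0, "y": 0, "z": 0, "ax": 0, "ay": 0, "az": 0},
  {"x": 0, "y": 0, "z": 0, "ax": 0, "ay": 0, "az": 0},
  {"x": 0, "y": 0, "z": 0, "ax": 0, "ay": 0, "az": 0},
  {"x": 0, "y": 0, "z": 0, "ax": 0, "ay": 0, "az": 0},
  {"x": 0, "y": 0, "z": 0, "ax": 0, "ay": 0, "az": 0},
])

```text
time_s: 12.2
tool_pos: [0.5691, 0.1923, 0.081]
tool_rot: [180.0, -0.0, 28.9]
force: [0.3, 0.5, -1.7]
grip_width: 0.0158
grasp_force: 30.0
```

Run:
```python
from h import *
go([*BOX,.080],28.8);o=env.get_obs();print(o['force'],o['tool_pos'],o['tool_rot'])
im=env.read_camera('scene')[...,::-1]
cv2.imwrite('pics/s3full.png',im)
cv2.imwrite('pics/s3.png',cv2.resize(im[180:280,160:280],None,fx=6,fy=6,interpolation=cv2.INTER_CUBIC))
z=o['tool_pos'][2]-.0176+.012
P=[[*(boxpt(sx*92,sy*85)),z] for sx,sy in((1,1),(1,-1),(-1,-1),(-1,1))]
print(((project('scene',P)-[160,180]+.5)*6-.5).round(0).tolist())
```

```text
shift [-0.06  0.13  0.1 ] turn [ 0.03 -0.05  0.11]
[ 0.32962807  0.45493408 -1.7387549 ] [0.56911082 0.1922925  0.0810388 ] [ 1.79974573e+02 -4.63413939e-02  2.89085832e+01]
[[138.0, 406.0], [172.0, 139.0], [567.0, 128.0], [583.0, 392.0]]
```

View pics/s3.png

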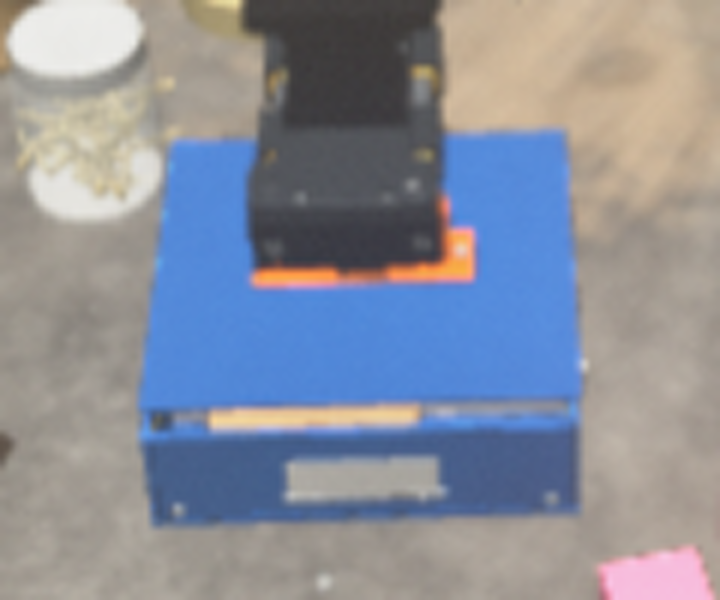

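The lid hovers squarely over the box: its front corners are at (143,410) and (581,398) in the crop, and the box's front rim corners at (140,432) and (580,421). Now to put numbers on the offset.

Run:
```python
from h import *
f=lambda L:(np.array(L)+.5)/6-.5+[160,180]
def tobox(q):
    a=np.radians(BY);d=(q-BOX)*1e3;return d@np.array([[np.cos(a),-np.sin(a)],[np.sin(a),np.cos(a)]])
im=cv2.imread('pics/s3full.png');hsv=cv2.cvtColor(im,cv2.COLOR_BGR2HSV)
m=cv2.inRange(hsv,(95,110,165),(125,255,255));w=np.zeros_like(m);w[180:280,160:280]=m[180:280,160:280]
w=cv2.morphologyEx(w,cv2.MORPH_OPEN,np.ones((5,5),np.uint8))
r=rect('scene',w,.0754);print(r,tobox(np.array(r[0])/1e3))
print('lid',tobox(onplane('scene',f([(143,410),(172,140),(567,130),(581,398)]),.0754)).round(1).tolist())
print('rim',tobox(onplane('scene',f([(140,432),(580,421)]),.056)).round(1).tolist())
o=env.get_obs();print(o['tool_pos'],o['tool_rot'])
t=env.read_camera('top')[...,::-1];cv2.imwrite('pics/t3.png',t)
hsv=cv2.cvtColor(t,cv2.COLOR_BGR2HSV);m=cv2.inRange(hsv,(95,110,50),(125,255,255));w=np.zeros_like(m);w[150:245,150:245]=m[150:245,150:245]
r=rect('top',w,.0754);print('top',r)
```

```text
((567.9448852539062, 194.60467529296875), (183.3228302001953, 165.2095947265625), 28.247983932495117) [0.73305086 3.93871851]
lid [[89.9, 87.2], [92.1, -84.3], [-92.1, -83.4], [-90.9, 88.2]]
rim [[93.7, 81.3], [-90.7, 82.9]]
[0.56896379 0.19225123 0.08087872] [ 1.79981164e+02 -2.64228501e-02  2.89086296e+01]
top ((536.9008178710938, 132.52130126953125), (78.92591857910156, 100.75530242919922), 29.513057708740234)
```

Emit:
jog_arm([
  {"x": -0.05, "y": 0.13, "z": 0, "ax": 0, "ay": 0, "az": 0.1},
  {"x": 0, "y": 0, "z": 0.2, "ax": 0, "ay": 0, "az": 0},
  {"x": 0, "y": 0, "z": 0.3, "ax": 0, "ay": 0, "az": 0},
  {"x": 0, "y": 0, "z": 0.1, "ax": 0, "ay": 0, "az": 0},
  {"x": 0, "y": 0, "z": 0, "ax": 0, "ay": 0, "az": 0},
])

```text
time_s: 12.8
tool_pos: [0.5687, 0.1908, 0.0741]
tool_rot: [-180.0, 0.0, 28.8]
force: [-0.2, -0.2, -1.5]
grip_width: 0.0161
grasp_force: 30.0
```

Emit:
jog_arm([
  {"x": 0, "y": 0, "z": 0.1, "ax": 0, "ay": 0, "az": 0},
  {"x": 0, "y": 0, "z": 0.1, "ax": 0, "ay": 0, "az": 0},
  {"x": 0, "y": 0, "z": 0.1, "ax": 0, "ay": 0, "az": 0},
  {"x": 0, "y": 0, "z": 0, "ax": 0, "ay": 0, "az": 0},
  {"x": 0, "y": 0, "z": 0, "ax": 0, "ay": 0, "az": 0},
])

```text
time_s: 13.3
tool_pos: [0.5689, 0.1909, 0.0715]
tool_rot: [180.0, 0.0, 28.8]
force: [-0.5, 1.0, -2.5]
grip_width: 0.0157
grasp_force: 30.0
```

Run:
```python
from h import *
go([*BOX,.0656],28.8);o=env.get_obs();print(o['force'],o['wrist_torque'],o['tool_pos'],o['tool_rot'])
```

```text
shift [0.02 0.02 0.59] turn [0.   0.01 0.01]
[-0.53186548  1.04329792 -2.49147966] [ 0.0144937  -0.06464676  0.02285122] [0.56894249 0.19085207 0.07147642] [1.79996815e+02 5.74111027e-03 2.88143123e+01]
```

Emit:
jog_arm([
  {"x": 0, "y": 0, "z": 0.1, "ax": 0, "ay": 0, "az": 0},
  {"x": 0, "y": 0, "z": 0.1, "ax": 0, "ay": 0, "az": 0},
  {"x": 0, "y": 0, "z": 0.1, "ax": 0, "ay": 0, "az": 0},
  {"x": 0, "y": 0, "z": 0, "ax": 0, "ay": 0, "az": 0},
  {"x": 0, "y": 0, "z": 0, "ax": 0, "ay": 0, "az": 0},
])

```text
time_s: 13.8
tool_pos: [0.5689, 0.1908, 0.0685]
tool_rot: [180.0, 0.0, 28.8]
force: [0.4, 0.0, -3.2]
grip_width: 0.0156
grasp_force: 30.0
```

Emit:
jog_arm([
  {"x": 0, "y": 0, "z": 0.1, "ax": 0, "ay": 0, "az": 0},
  {"x": 0, "y": 0, "z": 0.1, "ax": 0, "ay": 0, "az": 0},
  {"x": 0, "y": 0, "z": 0.05, "ax": 0, "ay": 0, "az": 0},
  {"x": 0, "y": 0, "z": 0, "ax": 0, "ay": 0, "az": 0},
  {"x": 0, "y": 0, "z": 0, "ax": 0, "ay": 0, "az": 0},
])

```text
time_s: 14.3
tool_pos: [0.5689, 0.1908, 0.066]
tool_rot: [180.0, 0.0, 28.8]
force: [0.6, -0.5, -2.0]
grip_width: 0.0157
grasp_force: 30.0
```

Emit:
jog_arm([
  {"x": 0, "y": 0, "z": 0.05, "ax": 0, "ay": 0, "az": 0},
  {"x": 0, "y": 0, "z": 0.05, "ax": 0, "ay": 0, "az": 0},
  {"x": 0, "y": 0, "z": 0, "ax": 0, "ay": 0, "az": 0},
  {"x": 0, "y": 0, "z": 0, "ax": 0, "ay": 0, "az": 0},
  {"x": 0, "y": 0, "z": 0, "ax": 0, "ay": 0, "az": 0},
])

```text
time_s: 14.8
tool_pos: [0.5691, 0.1909, 0.0656]
tool_rot: [180.0, -0.0, 28.8]
force: [-2.4, -1.1, 5.3]
grip_width: 0.0158
grasp_force: 30.0
```

It touches down at TCP z = 65.6 mm, exactly the seated height. Release and retreat.

Emit:
jog_arm([
  {"x": 0, "y": 0, "z": 0, "ax": 0, "ay": 0, "az": 0},
  {"x": 0, "y": 0, "z": 0, "ax": 0, "ay": 0, "az": 0},
  {"x": 0, "y": 0, "z": 0, "ax": 0, "ay": 0, "az": 0},
  {"x": 0, "y": 0, "z": 0, "ax": 0, "ay": 0, "az": 0},
  {"x": 0, "y": 0, "z": 0, "ax": 0, "ay": 0, "az": 0},
], claw=0)

```text
time_s: 15.3
tool_pos: [0.569, 0.1909, 0.0649]
tool_rot: [-180.0, 0.0, 28.8]
force: [0.2, 0.0, 0.1]
grip_width: 0.0419
grasp_force: 0.0
```

Emit:
jog_arm([
  {"x": 0, "y": 0, "z": -0.5, "ax": 0, "ay": 0, "az": 0},
  {"x": 0, "y": 0, "z": -2, "ax": 0, "ay": 0, "az": 0},
  {"x": 0, "y": 0, "z": -4, "ax": 0, "ay": 0, "az": 0},
  {"x": 0, "y": 0, "z": -4, "ax": 0, "ay": 0, "az": 0},
  {"x": 0, "y": 0, "z": -3, "ax": 0, "ay": 0, "az": 0},
])

```text
time_s: 15.8
tool_pos: [0.5695, 0.1914, 0.2031]
tool_rot: [180.0, -0.2, 28.8]
force: [0.1, 0.1, 0.1]
grip_width: 0.0437
grasp_force: 0.0
```

Emit:
jog_arm([
  {"x": -1, "y": 4, "z": 0, "ax": 0, "ay": 0, "az": 0},
  {"x": -1, "y": 4, "z": 0, "ax": 0, "ay": 0, "az": 0},
  {"x": -1, "y": 4, "z": 0, "ax": 0, "ay": 0, "az": 0},
  {"x": -1, "y": 4, "z": 0, "ax": 0, "ay": 0, "az": 0},
  {"x": -1, "y": 4, "z": 0, "ax": 0, "ay": 0, "az": 0},
])

```text
time_s: 16.3
tool_pos: [0.6219, -0.0101, 0.2006]
tool_rot: [180.0, -0.0, 28.8]
force: [0.1, 0.4, -0.2]
grip_width: 0.0435
grasp_force: 0.0
```

Emit:
jog_arm([
  {"x": 0, "y": 0, "z": 0, "ax": 0, "ay": 0, "az": 0},
  {"x": 0, "y": 0, "z": 0, "ax": 0, "ay": 0, "az": 0},
  {"x": 0, "y": 0, "z": 0, "ax": 0, "ay": 0, "az": 0},
  {"x": 0, "y": 0, "z": 0, "ax": 0, "ay": 0, "az": 0},
  {"x": 0, "y": 0, "z": 0, "ax": 0, "ay": 0, "az": 0},
])

```text
time_s: 16.8
tool_pos: [0.6214, -0.0068, 0.2003]
tool_rot: [180.0, -0.0, 29.0]
force: [0.2, 0.4, 0.4]
grip_width: 0.0435
grasp_force: 0.0
```

Run:
```python
from h import *
im=env.read_camera('scene')[...,::-1]
cv2.imwrite('pics/s4.png',cv2.resize(im[180:280,160:280],None,fx=6,fy=6,interpolation=cv2.INTER_CUBIC))
P=[[*(boxpt(sx*92,sy*85)),.06] for sx,sy in((1,1),(1,-1),(-1,-1),(-1,1))]
print(((project('scene',P)-[160,180]+.5)*6-.5).round(0).tolist())
```

```text
[[142.0, 432.0], [176.0, 164.0], [567.0, 153.0], [583.0, 418.0]]
```

View pics/s4.png

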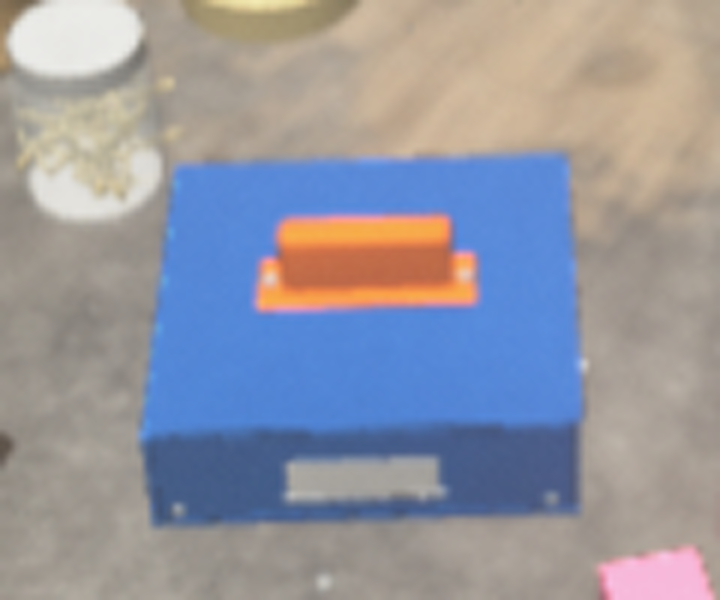

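The lid sits flush and level: its corners at (145,434), (175,166), (567,155) and (580,420) match the seated prediction, with no gap at the front. Handing in.

```bash
python3 -c "
from cell import env
print(env.sign_off())"
```

```text
the job is handed in; nothing more can be done
None
```

The tall block now lies flat in its bay, the lid was set down on the box and sits level with no visible gap, and the job is handed in at about 17 s of robot time; nothing else was moved.

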